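# Find and mark the tight spot of a returned handwheel

## Robot

A 6-joint arm with a two-finger parallel gripper is mounted at the origin on the work surface. World frame = base frame: x ahead of the robot, y to its left, z up, the work surface at z = 0. Lengths are in mm, angles in rad, forces in N, time in s.
With the tool pointing down it reaches from about 350 to 1000 mm from the base axis. Payload 7.1 kg.
Tool frame: the origin (TCP) lies midway between the tips of the shut fingers; the grasp point (between the pads) lies 19 mm behind it; x points along the fingers, y is the direction in which the jaws open and shut, and the axes are right-handed (so a half turn about x gives the same grasp; the last joint's range is limited). The gripper opens to 85 mm and grips with 20 to 120 N. Pads are 22 mm wide; open, the fingers measure 114 mm over their backs; the gripper's body (76 mm by 85 mm) begins 54 mm behind the grasp point. The pads swing forward as they close: fully open they stand 13 mm farther back than shut.
Start: joints at [1.28, 0.423, 1.63, -0, 1.089, -0.019], TCP at [167.76, 602.048, 231.319] pointing down, gripper open.
Joint ranges: [-3, 3], [-0.9, 2.11], [0.09, 2.58], [-1.31, 4.45], [0.11, 2.69], [-2.54, 2.54]. Speed limits (rad/s): [2.39, 2.39, 3.01, 3.14, 3.14, 3.14].

## Interface

Orientations are given as a unit quaternion [x, y, z, w].
In Python, from rig import bot gives the robot as it stands.
- The arm moves only by the tool play_rows, never from a script. Its argument "motion" is a list of rows, each a list of 7 numbers: the finger opening in m, from 0 to 0.0854, then the shift along the tool's x, y, z in m, then the turn, a rotation vector about the tool's x, y, z in degrees. In form: [[jaw, dx, dy, dz, rx, ry, rz], ...]. A call has exactly 8 rows; each row is the pose to reach, as a shift and turn from the pose commanded when the call began, along the tool's axes at that moment; what a row does not reach only later rows make up. A row lasts 1/8 s, in which the tool goes at most 62.5 mm and 10.7 degrees, less where a joint would pass 70% of its speed; a pose out of reach is approached as far as the arm can. A call with a gripper value outside its range is refused whole. The fingers move at their own pace and stop on an object; "newtons" is the grip in N (left out, the last holds). Time passes only in rows, so rows that repeat a pose let the fingers close, or fill a call up. It gives the time, the measured TCP pose, the force and the opening at its end, in the units of the state.
- bot.state(): the state, without advancing time (a new reading comes with each control period).
- bot.read_camera(name): name is "scene" or "top" or "wrist"; returns a dict with "pixels" (384x512x3 uint8, red, green, blue), "camera_matrix" (3x3 intrinsics, pixels), "view" (4x4, takes a point from world to camera coordinates). Camera axes: x right, y up, looking along -z (the intrinsics and any distortion apply to the point x, -y, -z); pixel columns grow to the right and rows downward; lengths in mm; the calibration is good to about 2 mm. A picture is of the moment at which its call begins. There is no depth.
- bot.close_job(): hands the job in, once; it reports no verdict.
Trained networks look in the newest picture that a camera, given by its name, has taken for a name from the list of things; names that differ only in an ending like _2 or _b are one class to them, and where a whole thing is asked for, a point or a joint stands for the part that bears it (a point fixed in the world has none). Each returns a list of dicts, best first, with "confidence" (0 to 1); they miss things now and then, are a little off and sometimes report something else, mostly with a low value. They report only what shows in the picture. A call takes as long as a camera call.
- bot.outline_of(camera, target): "region" (384x512 bool, what is visible of it) and "bbox" ([left, top, width, height] in pixels, round what is visible of it).
- bot.mark_of(camera, target): "pixel" ([column, row] in pixels: a listed point, or the origin of a listed thing).
The state is a dict: "time": time; "joints": joint angles; "qd": joint speeds; "joint_efforts": joint torques, N m; "tcp_pos": TCP position; "ee_rot": TCP orientation; "wrist_force": force on the tool from outside, world axes, zero at the start; "moment": the same for the moment, N m; "width": opening from 0.0 (shut) to 1.0 (fully open).
Only numpy, scipy, OpenCV 4.12 (cv2) and the standard library are available. Lean on these libraries where they do the work, as an engineer would, in place of code of your own. Each camera call takes 0.05 s, during which the arm holds its last target. There are 200 camera calls.

## Task

This returned handwheel rubs somewhere as it goes round in the test stand. Turn it slowly by its crank handle, feel where the drag is heaviest, and leave the wheel standing at the middle of that tight spot; then gently press the marker plunger on the head all the way in to mark the rim there, and let go. Do not press the plunger anywhere else on the turn, and leave the gauge, the carton and the fitting where they are.

Things in the scene. Friction and masses are not known exactly. Their poses are not given: they have to be found in the camera images.
- stand: Heavy fixed test stand: steel base 12 mm thick, upright post. Origin on the table under the post's axis, about which the wheel turns level; x axis from post to head. The wheel's even drag is about 1.5 N at the crank; over the tight part (about 0.45 rad of turn in all) it rises to 15 to 20 N, strongest shortly before the middle whichever way the wheel turns: feel it from both sides.
- wheel: Plain cast-aluminium handwheel, no end stops: level rim of 220 mm mean diameter, 18 mm thick, three spokes, hub. Origin on its axis at mid-rim, 85 mm above the table (rim top 94 mm, hub cap 113 mm); x axis from hub to crank. Part of the rim, at a hidden place, rubs in passing the head. It starts clear of it and meets it within 5 rad counter-clockwise from above. Stays where left. Keep below 2 rad/s.
- crank_grip (a point): Half-way up the black crank handle: upright round grip 22 mm in diameter and 52 mm tall, that revolves freely on its own pin, 65 mm from the wheel's axis. This point is 128 mm above the table; the handle's top is at 150 mm, its foot at 98 mm. It can be held with a fixed gripper direction while it goes round the circle.
- head: Grey fixed C-shaped head, 50 mm wide, round the rim at one place; 91 to 157 mm from the wheel's axis above the rim (88 to 157 mm below it), top 116 mm above the table. Origin 110 mm from the wheel's axis, 12 mm above the table, under the plunger; x axis away from the wheel's axis. Hides a spring shoe, right under the plunger, on which the bent part of the rim rubs.
- marker (a joint): Marker plunger travel: 0 out, 0.008 m fully in; springs back by itself. It takes about 2 N to start and 6 N to push fully in; pressed 5 mm or more it marks. Keep under 25 N.
- marker_top (a point): Centre of the top of the steel marker plunger (24 mm diameter, moves straight down) on a black round seat (40 mm diameter) on the head; 140 mm above the table when out.
- gauge: Bystander: dark round pressure gauge lying on its back, 68 mm diameter, 30 mm high, brass stem. Origin at the centre of its underside.
- carton: Bystander: small closed cardboard carton 100 x 80 x 60 mm. Origin at the centre of its underside.
- fitting: Bystander: brass pipe fitting, 90 mm long, 42 mm high. Origin at the centre of its underside.

How it is judged:
By the outcome, as a careful person would: the job done as asked, in the order asked, and still so for the second after the job is handed in, with the robot touching nothing.
It also fails if it takes over 61 s, if anything falls off the work surface, if the arm or the gripper's body presses on something with over 40 N, if the wrist force passes 120 N, or if a joint passes its speed limit or range.

## Working session

There is one attempt and no reset: what is moved stays moved. The work goes in short steps, Python scripts to look and compute and a tool call to move; the robot and the scene stay as the last step left them, time stands still between calls to the robot, and variables do not carry over. Pictures are saved under pics/ and viewed, about 8 in all and at most 12, crops included, and the job is handed in when it is done.

Besides the shell and the picture viewer there is one more tool, called after "Call:" by a JSON object that holds its "method" and its "body". play_rows: Moves the arm, as the interface text tells. Its arguments: {"type":"object","properties":{"motion":{"type":"array","items":{"type":"array","items":{"type":"number"}}},"newtons":{"type":"number"}},"required":["motion"]}

```bash
mkdir -p pics; ls; cat > h.py <<'E'
from rig import bot
import numpy as np, cv2
from scipy.spatial.transform import Rotation as R
def ray(cam,px):
    K=np.array(cam["camera_matrix"]);V=np.array(cam["view"])
    d=np.linalg.inv(K)@np.array([px[0],px[1],1.0]);d=np.array([d[0],-d[1],-d[2]])
    Rm=V[:3,:3];o=-Rm.T@V[:3,3];return o,Rm.T@d
def at_z(cam,px,z):
    o,d=ray(cam,px);return o+d*(z-o[2])/d[2]
E
python3 - <<'E'
from h import *
s=bot.state();print({k:np.round(v,3).tolist() for k,v in s.items()})
print(np.round(R.from_quat(s["ee_rot"]).as_matrix(),3).tolist())
ims=[]
for n in("top","scene"):
    c=bot.read_camera(n);ims.append(c["pixels"])
    print(n,c.keys(),np.round(ray(c,(256,192))[0]))
    for t,z in(("crank_grip",128),("marker_top",140),("wheel",85),("head",12),("stand",0),("gauge",0),("carton",0),("fitting",0)):
        for m in bot.mark_of(n,t)[:2]: print(t,round(m["confidence"],2),np.round(m["pixel"],1),np.round(at_z(c,m["pixel"],z),1))
cv2.imwrite("pics/a.png",cv2.cvtColor(np.vstack(ims)[:, :],cv2.COLOR_RGB2BGR)[:384])
cv2.imwrite("pics/b.png",cv2.cvtColor(ims[1],cv2.COLOR_RGB2BGR))
E
```

```text
pics
{'time': 0.0, 'joints': [1.28, 0.424, 1.631, 0.0, 1.089, -0.019], 'qd': [0.002, 0.001, 0.002, -0.0, -0.001, 0.001], 'joint_efforts': [-0.002, -55.74, -28.173, -0.0, 0.008, -0.0], 'tcp_pos': [167.587, 601.52, 230.532], 'ee_rot': [0.095, 0.701, -0.096, 0.7], 'wrist_force': [0.192, -0.026, -0.336], 'moment': [-0.008, 0.035, -0.013], 'width': 1.001}
[[-0.0, 0.268, 0.963], [-0.001, 0.963, -0.268], [-1.0, -0.002, -0.0]]
top dict_keys(['pixels', 'camera_matrix', 'view']) [ 445.  -29. 1044.]
crank_grip 0.42 [206.1 167.3] [548.4 126.4 128. ]
marker_top 0.49 [245.8 126.2] [646.6  33.3 140. ]
wheel 0.57 [233.8 172.8] [540.9  64.1  85. ]
head 0.73 [247.4 137.5] [644.4  37.1  12. ]
stand 0.92 [236.3 177.9] [535.7  65.2   0. ]
stand 0.21 [231.1 175.1] [543.   79.5   0. ]
gauge 0.83 [123.9 210.5] [440.9 367.6   0. ]
carton 0.98 [408.9 162.9] [ 585.6 -399.3    0. ]
fitting 0.81 [378.9 256.7] [ 333.2 -319.8    0. ]
fitting 0.71 [232.7 172.7] [549.6  75.4   0. ]
scene dict_keys(['pixels', 'camera_matrix', 'view']) [1140. -480.  888.]
crank_grip 0.4 [304.4 183.5] [552.2 134.2 128. ]
marker_top 0.6 [292.4 247.5] [718.1 -49.5 140. ]
marker_top 0.53 [295.5 213.6] [636.6  28.7 140. ]
wheel 0.8 [281.7 201.2] [539.1  65.   85. ]
head 0.76 [291.4 243.6] [633.6  30.8  12. ]
stand 0.97 [278.9 221.3] [538.3  61.8   0. ]
gauge 0.59 [334.2 169.8] [458.9 370.    0. ]
carton 0.78 [144.7 312.7] [ 586.8 -397.     0. ]
fitting 0.77 [132.9 232.5] [ 328.1 -316.4   -0. ]
```

View pics/a.png

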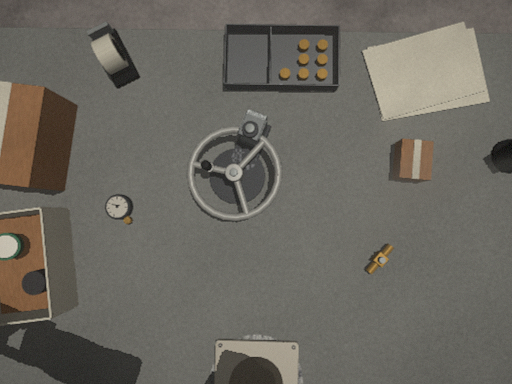

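View pics/b.png

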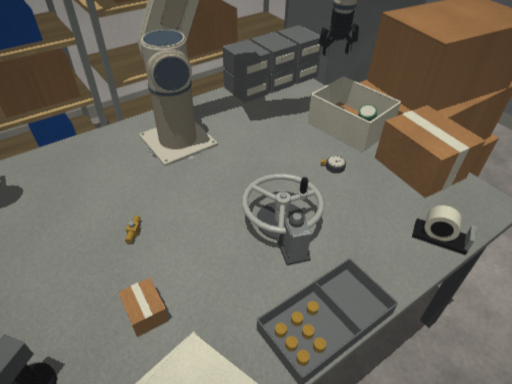

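The top picture shows the wheel hub at about (233,173), the crank at (206,166) and the head/plunger at (251,127). The tool's y axis already lies tangential at the head, so I'll keep this orientation and move above the crank.

Call:
{"method": "play_rows", "body": {"motion": [[0.085, 0, -40, 0, 0, 0, 0], [0.085, 0, 0, 0, 0, 0, 0], [0.085, 0, 0, 0, 0, 0, 0], [0.085, 0, 0, 0, 0, 0, 0], [0.085, 0, 0, 0, 0, 0, 0], [0.085, 0, 0, 0, 0, 0, 0], [0.085, 0, 0, 0, 0, 0, 0], [0.085, 0, 0, 0, 0, 0, 0]]}}

```text
time: 1.9
tcp_pos: [167.7, 602.0, 231.4]
ee_rot: [0.096, 0.701, -0.096, 0.701]
wrist_force: [0.3, -0.4, 0.2]
width: 0.996
```

That row was in the wrong unit: shifts are in metres. The arm came back to its start and nothing was touched. I'll use metres from here.

Call:
{"method": "play_rows", "body": {"motion": [[0.05, 0, -0.034, 0.047, 0, 0, 0], [0.05, 0, -0.068, 0.094, 0, 0, 0], [0.05, 0, -0.102, 0.141, 0, 0, 0], [0.05, 0, -0.136, 0.188, 0, 0, 0], [0.05, 0, -0.17, 0.235, 0, 0, 0], [0.05, 0, -0.204, 0.282, 0, 0, 0], [0.05, 0, -0.238, 0.329, 0, 0, 0], [0.05, 0, -0.272, 0.376, 0, 0, 0]]}}

```text
time: 2.9
tcp_pos: [458.1, 237.6, 231.6]
ee_rot: [0.096, 0.7, -0.096, 0.701]
wrist_force: [1.5, 0.3, 0.1]
width: 0.584
```

Call:
{"method": "play_rows", "body": {"motion": [[0.05, 0, -0.025, 0.035, 0, 0, 0], [0.05, 0, -0.05, 0.07, 0, 0, 0], [0.05, 0, -0.075, 0.105, 0, 0, 0], [0.05, 0, -0.083, 0.118, 0, 0, 0], [0.05, 0, -0.083, 0.118, 0, 0, 0], [0.05, 0, -0.083, 0.118, 0, 0, 0], [0.05, 0, -0.083, 0.118, 0, 0, 0], [0.05, 0, -0.083, 0.118, 0, 0, 0]]}}

```text
time: 3.9
tcp_pos: [547.9, 128.2, 231.4]
ee_rot: [0.095, 0.701, -0.095, 0.701]
wrist_force: [-0.2, 0.6, -1.0]
width: 0.587
```

```bash
python3 - <<'E'
from h import *
s=bot.state();print(s["time"],np.round(s["tcp_pos"],1),np.round(R.from_quat(s["ee_rot"]).as_matrix(),3).tolist())
T=(("crank_grip",128),("marker_top",140),("wheel",85),("head",12),("stand",0))
for n in("wrist","top"):
    c=bot.read_camera(n);print(n)
    for t,z in T:
        for m in bot.mark_of(n,t)[:2]: print(t,round(m["confidence"],2),np.round(m["pixel"],1),np.round(at_z(c,m["pixel"],z),1))
    if n=="wrist":
        print(ray(c,(256,192))); w=c["pixels"].copy()
cv2.imwrite("pics/c.png",w[:,:,::-1])
E
```

```text
3.9 [547.9 128.2 231.4] [[-0.0, 0.267, 0.964], [0.0, 0.964, -0.267], [-1.0, 0.0, -0.0]]
wrist
wheel 0.67 [188.8 185.5] [538.8  62.8  85. ]
head 0.69 [197.9 253.3] [641.8  22.   12. ]
stand 0.79 [205.5 162.8] [539.4  64.4   0. ]
(array([466.47563051, 151.0461486 , 374.16599687]), array([ 0.30915493, -0.10292131, -0.94557846]))
top
crank_grip 0.4 [232.9 173. ] [536.1  62.1 128. ]
marker_top 0.61 [246.8 127.4] [643.7  30.9 140. ]
wheel 0.91 [230.6 174.4] [536.7  72.   85. ]
head 0.68 [250.5 138.3] [642.4  28.7  12. ]
stand 0.74 [237.9 173.1] [548.8  61.2   0. ]
```

View pics/c.png

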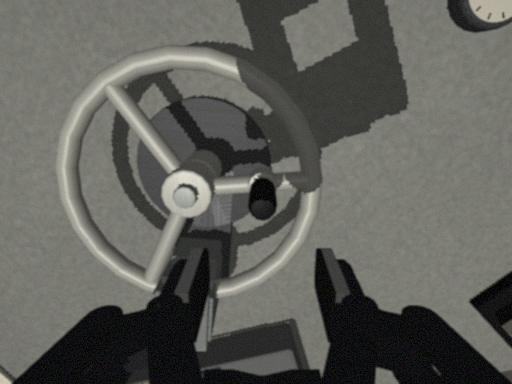

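The wrist picture shows the hub cap at about (186,194), the crank's foot near (262,180) and its top near (263,206). The open fingers are at the bottom, with the head behind the left one.

```bash
python3 - <<'E'
from h import *
c=bot.read_camera("wrist");im=c["pixels"]
for nm,p,z in(("cap",(186,195),113),("capring",(187,193),111),("top",(263,206),150),("foot",(262,179),98)):print(nm,np.round(at_z(c,p,z),1))
# dark handle blob
g=im.max(2);m=(g<28).astype(np.uint8);m[:165]=0;m[225:]=0;m[:,:240]=0;m[:,285:]=0
n,l,st,ce=cv2.connectedComponentsWithStats(m);print(st[1:].tolist(),ce[1:].tolist())
# rim circle fit: project circle model vs brightness edge
from scipy.optimize import minimize
K=np.array(c["camera_matrix"]);V=np.array(c["view"])
def proj(P):
    q=P@V[:3,:3].T+V[:3,3];return np.c_[K[0,0]*q[:,0]/-q[:,2]+K[0,2],K[1,1]*-q[:,1]/-q[:,2]+K[1,2]]
a=np.linspace(0,2*np.pi,360,endpoint=False)
gb=cv2.GaussianBlur(im.mean(2).astype(np.float32),(0,0),2)
def f(x):
    s=0
    for r,w in((110,2),(96,-1),(124,-1)):
        p=proj(np.c_[x[0]+r*np.cos(a),x[1]+r*np.sin(a),0*a+ (90 if r==110 else 85)]).astype(np.float32)
        s-=w*cv2.remap(gb,p[None,:,0],p[None,:,1],1)[0][p[:,1]<240].mean()
    return s
r=minimize(f,[540,64],method="Nelder-Mead");print(r.x,r.fun)
print(np.round(proj(np.array([[540,64.3,113],[548,128,128],[547,128,150],[646,34,140.]])),1))
E
```

```text
cap [539.2  65.6 113. ]
capring [538.4  66.3 111. ]
top [551.7 127.8 150. ]
foot [547.2 128.4  98. ]
[[249, 178, 28, 40, 550], [271, 205, 1, 2, 2], [268, 209, 1, 1, 1], [270, 208, 1, 1, 1], [259, 213, 1, 2, 2], [261, 213, 2, 2, 2], [264, 213, 1, 1, 1], [255, 214, 2, 2, 2], [258, 216, 1, 1, 1]] [[263.4672727272727, 192.73272727272726], [271.0, 205.5], [268.0, 209.0], [270.0, 208.0], [259.0, 213.5], [261.5, 213.5], [264.0, 213.0], [255.5, 214.5], [258.0, 216.0]]
[541.65610399  61.99988478] -96.26614379882812
[[184.9 196.2]
 [261.9 191.3]
 [261.5 200. ]
 [186.9 328.1]]
```

Call:
{"method": "play_rows", "body": {"motion": [[0.05, 0.03, 0, 0.0015, 0, 0, 0], [0.05, 0.06, 0, 0.0015, 0, 0, 0], [0.05, 0.09, 0, 0.0015, 0, 0, 0], [0.05, 0.105, 0, 0.0015, 0, 0, 0], [0.05, 0.117, 0, 0.0015, 0, 0, 0], [0.05, 0.117, 0, 0.0015, 0, 0, 0], [0.01, 0.117, 0, 0.0015, 0, 0, 0], [0.01, 0.117, 0, 0.0015, 0, 0, 0]], "newtons": 60}}

```text
time: 5.55
tcp_pos: [550.9, 127.7, 115.6]
ee_rot: [0.096, 0.7, -0.095, 0.701]
wrist_force: [0.9, 1.7, -0.3]
width: 0.239
```

Call:
{"method": "play_rows", "body": {"motion": [[0.01, 0, 0, 0, 0, 0, 0], [0.01, 0, 0, 0, 0, 0, 0], [0.01, 0, 0, 0, 0, 0, 0], [0.01, 0, 0, 0, 0, 0, 0], [0.01, 0, 0, 0, 0, 0, 0], [0.01, 0, 0, 0, 0, 0, 0], [0.01, 0, 0, 0, 0, 0, 0], [0.01, 0, 0, 0, 0, 0, 0]]}}

```text
time: 6.55
tcp_pos: [550.9, 127.7, 115.5]
ee_rot: [0.096, 0.7, -0.095, 0.701]
wrist_force: [0.5, 3.6, 6.2]
width: 0.235
```

```bash
cat >> h.py <<'E'
def rows(c,cmd,phis,r=None,jaw=0.01):
    # c: centre xy; cmd: commanded tcp xy (mm); phis: world crank angles for 8 rows
    ty=np.array([.267,.964]);tz=np.array([.964,-.267]);c=np.array(c);cmd=np.array(cmd)
    r=r or np.hypot(*(cmd-c))
    for p in phis:
        d=c+r*np.array([np.cos(p),np.sin(p)])-cmd
        print("[%.2f, 0, %.4f, %.4f, 0, 0, 0],"%(jaw,d@ty/1e3,d@tz/1e3),end=" ")
    print()
E
python3 - <<'E'
from h import *
s=bot.state();print(s["time"],np.round(s["tcp_pos"],1),np.round(s["wrist_force"],1),s["width"])
c=bot.read_camera("top")
cv2.imwrite("pics/d.png",cv2.resize(c["pixels"][90:250,150:330,::-1],None,fx=3,fy=3))
p=np.array(s["tcp_pos"][:2]);ce=np.array([540,64.3]);d=p-ce;a=np.arctan2(d[1],d[0]);print(np.hypot(*d),a)
rows(ce,p,a+np.arange(1,9)*.04)
E
```

```text
6.55 [550.9 127.7 115.5] [0.5 3.6 6.2] 0.23532390822449453
64.27702498053736 1.4007881241827103
[0.01, 0, -0.0003, -0.0026, 0, 0, 0], [0.01, 0, -0.0007, -0.0051, 0, 0, 0], [0.01, 0, -0.0012, -0.0076, 0, 0, 0], [0.01, 0, -0.0018, -0.0101, 0, 0, 0], [0.01, 0, -0.0026, -0.0126, 0, 0, 0], [0.01, 0, -0.0034, -0.0150, 0, 0, 0], [0.01, 0, -0.0043, -0.0174, 0, 0, 0], [0.01, 0, -0.0053, -0.0198, 0, 0, 0],
```

View pics/d.png

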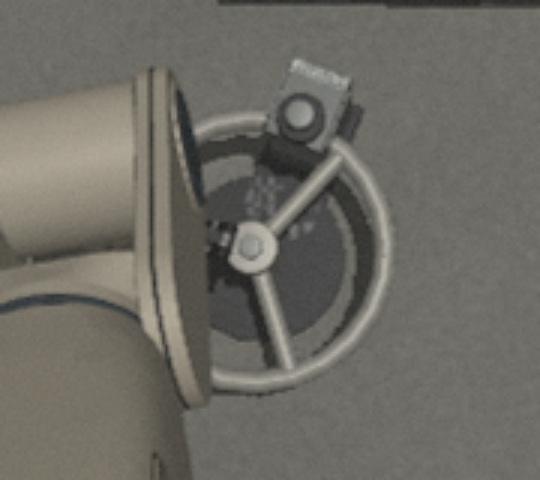

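Grip holds. I'll generate the rows for the search in 0.4 rad calls.

```bash
python3 - <<'E'
from h import *
ce=np.array([540,64.3]);cmd=np.array([550.6,127.5]);r=64.5
a=np.arctan2(*(cmd-ce)[::-1]);print(a)
for k in range(6):
    print(round(a+.4,3));rows(ce,cmd,a+np.arange(1,9)*.05,r)
    a+=.4;cmd=ce+r*np.array([np.cos(a),np.sin(a)])
E
```

```text
1.4046214824751964
1.805
[0.01, 0, 0.0000, -0.0032, 0, 0, 0], [0.01, 0, -0.0006, -0.0064, 0, 0, 0], [0.01, 0, -0.0013, -0.0096, 0, 0, 0], [0.01, 0, -0.0022, -0.0127, 0, 0, 0], [0.01, 0, -0.0032, -0.0157, 0, 0, 0], [0.01, 0, -0.0044, -0.0187, 0, 0, 0], [0.01, 0, -0.0058, -0.0216, 0, 0, 0], [0.01, 0, -0.0073, -0.0245, 0, 0, 0], 
2.205
[0.01, 0, -0.0016, -0.0028, 0, 0, 0], [0.01, 0, -0.0034, -0.0055, 0, 0, 0], [0.01, 0, -0.0053, -0.0081, 0, 0, 0], [0.01, 0, -0.0073, -0.0106, 0, 0, 0], [0.01, 0, -0.0095, -0.0130, 0, 0, 0], [0.01, 0, -0.0117, -0.0153, 0, 0, 0], [0.01, 0, -0.0141, -0.0175, 0, 0, 0], [0.01, 0, -0.0166, -0.0195, 0, 0, 0], 
2.605
[0.01, 0, -0.0026, -0.0019, 0, 0, 0], [0.01, 0, -0.0053, -0.0037, 0, 0, 0], [0.01, 0, -0.0080, -0.0054, 0, 0, 0], [0.01, 0, -0.0109, -0.0069, 0, 0, 0], [0.01, 0, -0.0138, -0.0083, 0, 0, 0], [0.01, 0, -0.0168, -0.0095, 0, 0, 0], [0.01, 0, -0.0198, -0.0106, 0, 0, 0], [0.01, 0, -0.0229, -0.0115, 0, 0, 0], 
3.005
[0.01, 0, -0.0031, -0.0008, 0, 0, 0], [0.01, 0, -0.0063, -0.0014, 0, 0, 0], [0.01, 0, -0.0095, -0.0018, 0, 0, 0], [0.01, 0, -0.0127, -0.0021, 0, 0, 0], [0.01, 0, -0.0159, -0.0023, 0, 0, 0], [0.01, 0, -0.0192, -0.0022, 0, 0, 0], [0.01, 0, -0.0224, -0.0021, 0, 0, 0], [0.01, 0, -0.0256, -0.0017, 0, 0, 0], 
3.405
[0.01, 0, -0.0032, 0.0005, 0, 0, 0], [0.01, 0, -0.0063, 0.0012, 0, 0, 0], [0.01, 0, -0.0095, 0.0020, 0, 0, 0], [0.01, 0, -0.0125, 0.0030, 0, 0, 0], [0.01, 0, -0.0156, 0.0041, 0, 0, 0], [0.01, 0, -0.0185, 0.0054, 0, 0, 0], [0.01, 0, -0.0214, 0.0068, 0, 0, 0], [0.01, 0, -0.0242, 0.0084, 0, 0, 0], 
3.805
[0.01, 0, -0.0027, 0.0017, 0, 0, 0], [0.01, 0, -0.0054, 0.0036, 0, 0, 0], [0.01, 0, -0.0079, 0.0055, 0, 0, 0], [0.01, 0, -0.0104, 0.0076, 0, 0, 0], [0.01, 0, -0.0127, 0.0098, 0, 0, 0], [0.01, 0, -0.0150, 0.0122, 0, 0, 0], [0.01, 0, -0.0171, 0.0146, 0, 0, 0], [0.01, 0, -0.0190, 0.0172, 0, 0, 0],
```

Call:
{"method": "play_rows", "body": {"motion": [[0.01, 0, 0.0, -0.0032, 0, 0, 0], [0.01, 0, -0.0006, -0.0064, 0, 0, 0], [0.01, 0, -0.0013, -0.0096, 0, 0, 0], [0.01, 0, -0.0022, -0.0127, 0, 0, 0], [0.01, 0, -0.0032, -0.0157, 0, 0, 0], [0.01, 0, -0.0044, -0.0187, 0, 0, 0], [0.01, 0, -0.0058, -0.0216, 0, 0, 0], [0.01, 0, -0.0073, -0.0245, 0, 0, 0]]}}

```text
time: 7.6
tcp_pos: [525.2, 127.7, 115.5]
ee_rot: [0.097, 0.7, -0.095, 0.701]
wrist_force: [-0.0, 7.6, 7.0]
width: 0.233
```

Call:
{"method": "play_rows", "body": {"motion": [[0.01, 0, -0.0016, -0.0028, 0, 0, 0], [0.01, 0, -0.0034, -0.0055, 0, 0, 0], [0.01, 0, -0.0053, -0.0081, 0, 0, 0], [0.01, 0, -0.0073, -0.0106, 0, 0, 0], [0.01, 0, -0.0095, -0.013, 0, 0, 0], [0.01, 0, -0.0117, -0.0153, 0, 0, 0], [0.01, 0, -0.0141, -0.0175, 0, 0, 0], [0.01, 0, -0.0166, -0.0195, 0, 0, 0]]}}

```text
time: 8.6
tcp_pos: [500.7, 117.2, 115.4]
ee_rot: [0.097, 0.701, -0.095, 0.701]
wrist_force: [-4.9, 9.9, 13.0]
width: 0.234
```

Radial force shows my centre is about 1.5 mm off. I'll take (539.1, 65.8) and r = 65, and regenerate.

```bash
python3 - <<'E'
from h import *
a=2.205;cmd=np.array([540,64.3])+64.5*np.array([np.cos(a),np.sin(a)])
ce=np.array([539.1,65.8]);r=65
a=np.arctan2(*(cmd-ce)[::-1]);print(a)
for k in range(8):
    print(round(a+.4,3));rows(ce,cmd,a+np.arange(1,9)*.05,r)
    a+=.4;cmd=ce+r*np.array([np.cos(a),np.sin(a)])
E
```

```text
2.2076102408432954
2.608
[0.01, 0, -0.0012, -0.0037, 0, 0, 0], [0.01, 0, -0.0039, -0.0055, 0, 0, 0], [0.01, 0, -0.0067, -0.0072, 0, 0, 0], [0.01, 0, -0.0096, -0.0087, 0, 0, 0], [0.01, 0, -0.0125, -0.0101, 0, 0, 0], [0.01, 0, -0.0155, -0.0113, 0, 0, 0], [0.01, 0, -0.0186, -0.0124, 0, 0, 0], [0.01, 0, -0.0217, -0.0133, 0, 0, 0], 
3.008
[0.01, 0, -0.0032, -0.0008, 0, 0, 0], [0.01, 0, -0.0064, -0.0014, 0, 0, 0], [0.01, 0, -0.0096, -0.0018, 0, 0, 0], [0.01, 0, -0.0128, -0.0021, 0, 0, 0], [0.01, 0, -0.0161, -0.0022, 0, 0, 0], [0.01, 0, -0.0193, -0.0022, 0, 0, 0], [0.01, 0, -0.0226, -0.0020, 0, 0, 0], [0.01, 0, -0.0258, -0.0016, 0, 0, 0], 
3.408
[0.01, 0, -0.0032, 0.0005, 0, 0, 0], [0.01, 0, -0.0064, 0.0012, 0, 0, 0], [0.01, 0, -0.0095, 0.0020, 0, 0, 0], [0.01, 0, -0.0126, 0.0030, 0, 0, 0], [0.01, 0, -0.0157, 0.0042, 0, 0, 0], [0.01, 0, -0.0186, 0.0055, 0, 0, 0], [0.01, 0, -0.0216, 0.0069, 0, 0, 0], [0.01, 0, -0.0244, 0.0085, 0, 0, 0], 
3.808
[0.01, 0, -0.0028, 0.0017, 0, 0, 0], [0.01, 0, -0.0054, 0.0036, 0, 0, 0], [0.01, 0, -0.0080, 0.0056, 0, 0, 0], [0.01, 0, -0.0104, 0.0077, 0, 0, 0], [0
[... 641 characters left out ...]
[0.01, 0, -0.0016, 0.0194, 0, 0, 0], [0.01, 0, -0.0013, 0.0226, 0, 0, 0], [0.01, 0, -0.0009, 0.0258, 0, 0, 0], 
5.008
[0.01, 0, 0.0006, 0.0032, 0, 0, 0], [0.01, 0, 0.0014, 0.0063, 0, 0, 0], [0.01, 0, 0.0023, 0.0095, 0, 0, 0], [0.01, 0, 0.0034, 0.0125, 0, 0, 0], [0.01, 0, 0.0046, 0.0155, 0, 0, 0], [0.01, 0, 0.0060, 0.0185, 0, 0, 0], [0.01, 0, 0.0076, 0.0213, 0, 0, 0], [0.01, 0, 0.0092, 0.0241, 0, 0, 0], 
5.408
[0.01, 0, 0.0018, 0.0027, 0, 0, 0], [0.01, 0, 0.0038, 0.0053, 0, 0, 0], [0.01, 0, 0.0058, 0.0078, 0, 0, 0], [0.01, 0, 0.0080, 0.0102, 0, 0, 0], [0.01, 0, 0.0103, 0.0125, 0, 0, 0], [0.01, 0, 0.0127, 0.0147, 0, 0, 0], [0.01, 0, 0.0153, 0.0167, 0, 0, 0], [0.01, 0, 0.0179, 0.0186, 0, 0, 0],
```

Call:
{"method": "play_rows", "body": {"motion": [[0.01, 0, -0.0012, -0.0037, 0, 0, 0], [0.01, 0, -0.0039, -0.0055, 0, 0, 0], [0.01, 0, -0.0067, -0.0072, 0, 0, 0], [0.01, 0, -0.0096, -0.0087, 0, 0, 0], [0.01, 0, -0.0125, -0.0101, 0, 0, 0], [0.01, 0, -0.0155, -0.0113, 0, 0, 0], [0.01, 0, -0.0186, -0.0124, 0, 0, 0], [0.01, 0, -0.0217, -0.0133, 0, 0, 0]]}}

```text
time: 9.6
tcp_pos: [482.8, 98.7, 115.4]
ee_rot: [0.096, 0.7, -0.096, 0.701]
wrist_force: [-2.0, 2.8, 10.9]
width: 0.237
```

Call:
{"method": "play_rows", "body": {"motion": [[0.01, 0, -0.0032, -0.0008, 0, 0, 0], [0.01, 0, -0.0064, -0.0014, 0, 0, 0], [0.01, 0, -0.0096, -0.0018, 0, 0, 0], [0.01, 0, -0.0128, -0.0021, 0, 0, 0], [0.01, 0, -0.0161, -0.0022, 0, 0, 0], [0.01, 0, -0.0193, -0.0022, 0, 0, 0], [0.01, 0, -0.0226, -0.002, 0, 0, 0], [0.01, 0, -0.0258, -0.0016, 0, 0, 0]]}}

```text
time: 10.6
tcp_pos: [473.6, 74.1, 115.4]
ee_rot: [0.096, 0.701, -0.096, 0.701]
wrist_force: [-5.4, 1.6, 15.1]
width: 0.234
```

Call:
{"method": "play_rows", "body": {"motion": [[0.01, 0, -0.0032, 0.0005, 0, 0, 0], [0.01, 0, -0.0064, 0.0012, 0, 0, 0], [0.01, 0, -0.0095, 0.002, 0, 0, 0], [0.01, 0, -0.0126, 0.003, 0, 0, 0], [0.01, 0, -0.0157, 0.0042, 0, 0, 0], [0.01, 0, -0.0186, 0.0055, 0, 0, 0], [0.01, 0, -0.0216, 0.0069, 0, 0, 0], [0.01, 0, -0.0244, 0.0085, 0, 0, 0]]}}

```text
time: 11.6
tcp_pos: [474.9, 48.0, 115.4]
ee_rot: [0.096, 0.701, -0.096, 0.7]
wrist_force: [-5.7, -0.6, 17.4]
width: 0.236
```

Call:
{"method": "play_rows", "body": {"motion": [[0.01, -0.001, -0.0028, 0.0017, 0, 0, 0], [0.01, -0.001, -0.0054, 0.0036, 0, 0, 0], [0.01, -0.001, -0.008, 0.0056, 0, 0, 0], [0.01, -0.001, -0.0104, 0.0077, 0, 0, 0], [0.01, -0.001, -0.0128, 0.01, 0, 0, 0], [0.01, -0.001, -0.015, 0.0123, 0, 0, 0], [0.01, -0.001, -0.0172, 0.0148, 0, 0, 0], [0.01, -0.001, -0.0191, 0.0173, 0, 0, 0]]}}

```text
time: 12.6
tcp_pos: [486.1, 24.7, 115.5]
ee_rot: [0.095, 0.701, -0.096, 0.7]
wrist_force: [-4.6, -1.9, 9.0]
width: 0.238
```

Call:
{"method": "play_rows", "body": {"motion": [[0.01, 0, -0.0019, 0.0027, 0, 0, 0], [0.01, 0, -0.0036, 0.0054, 0, 0, 0], [0.01, 0, -0.0052, 0.0083, 0, 0, 0], [0.01, 0, -0.0066, 0.0112, 0, 0, 0], [0.01, 0, -0.0079, 0.0142, 0, 0, 0], [0.01, 0, -0.0091, 0.0172, 0, 0, 0], [0.01, 0, -0.01, 0.0203, 0, 0, 0], [0.01, 0, -0.0109, 0.0234, 0, 0, 0]]}}

```text
time: 13.6
tcp_pos: [505.9, 7.6, 115.5]
ee_rot: [0.095, 0.701, -0.096, 0.7]
wrist_force: [-3.6, -3.8, 8.6]
width: 0.233
```

Call:
{"method": "play_rows", "body": {"motion": [[0.01, 0, -0.0007, 0.0032, 0, 0, 0], [0.01, 0, -0.0012, 0.0064, 0, 0, 0], [0.01, 0, -0.0015, 0.0096, 0, 0, 0], [0.01, 0, -0.0017, 0.0129, 0, 0, 0], [0.01, 0, -0.0018, 0.0161, 0, 0, 0], [0.01, 0, -0.0016, 0.0194, 0, 0, 0], [0.01, 0, -0.0013, 0.0226, 0, 0, 0], [0.01, 0, -0.0009, 0.0258, 0, 0, 0]]}}

```text
time: 14.6
tcp_pos: [527.9, -0.0, 115.4]
ee_rot: [0.095, 0.703, -0.096, 0.698]
wrist_force: [-12.9, -3.6, 16.2]
width: 0.234
```

Call:
{"method": "play_rows", "body": {"motion": [[0.01, 0, 0.0006, 0.0032, 0, 0, 0], [0.01, 0, 0.0014, 0.0063, 0, 0, 0], [0.01, 0, 0.0023, 0.0095, 0, 0, 0], [0.01, 0, 0.0034, 0.0125, 0, 0, 0], [0.01, 0, 0.0046, 0.0155, 0, 0, 0], [0.01, 0, 0.006, 0.0185, 0, 0, 0], [0.01, 0, 0.0076, 0.0213, 0, 0, 0], [0.01, 0, 0.0092, 0.0241, 0, 0, 0]]}}

```text
time: 15.6
tcp_pos: [557.5, 2.3, 115.5]
ee_rot: [0.095, 0.7, -0.096, 0.701]
wrist_force: [-0.2, -4.6, 4.4]
width: 0.237
```

The tight zone sits near crank angle 4.54 rad (tangential force about 12 N there), and it is clear again at 5.0. I'll fit the TCP circle and prepare a fine clockwise scan.

```bash
cat >> h.py <<'E'
def scan(ce,r,cmd,angs):
    cmd=np.array(cmd,float)
    a0=np.arctan2(*(cmd-ce)[::-1])%(2*np.pi)
    for a in angs:
        print("->%.3f"%a);rows(ce,cmd,np.linspace(a0,a,9)[1:],r)
        a0=a;cmd=ce+r*np.array([np.cos(a),np.sin(a)])
    print("cmd",cmd)
E
python3 - <<'E'
from h import *
from scipy.optimize import least_squares
P=np.array([[525.2,127.7],[500.7,117.2],[482.8,98.7],[473.6,74.1],[474.9,48],[486.1,24.7],[505.9,7.6],[527.9,0],[557.5,2.3]])
q=least_squares(lambda x:np.hypot(*(P-x[:2]).T)-x[2],[540,65,65]);print(q.x,np.round(q.fun,2))
q2=least_squares(lambda x:np.hypot(*(P-x[:2]).T)-65,[540,65]);print(q2.x,np.round(q2.fun,2))
ce=q.x[:2];r=q.x[2]
cmd=np.array([539.1,65.8])+65*np.array([np.cos(5.008),np.sin(5.008)])
for p in P:
  print(np.round(np.arctan2(*(p-ce)[::-1])%6.2832,3),end=" ")
print()
scan(ce,r,cmd,[4.88]+[4.82-.06*i for i in range(10)])
E
```

```text
[537.67161157  64.05841334  64.82773835] [ 0.02 -0.09  0.06  0.03 -0.03  0.05 -0.04 -0.03  0.04]
[537.87837783  64.10929106] [-0.16 -0.19  0.04  0.05  0.01  0.07 -0.07 -0.12 -0.15]
1.764 2.179 2.578 2.986 3.392 3.793 4.2 4.561 5.023 
->4.880
[0.01, 0, -0.0016, -0.0005, 0, 0, 0], [0.01, 0, -0.0023, -0.0016, 0, 0, 0], [0.01, 0, -0.0029, -0.0026, 0, 0, 0], [0.01, 0, -0.0036, -0.0037, 0, 0, 0], [0.01, 0, -0.0042, -0.0049, 0, 0, 0], [0.01, 0, -0.0048, -0.0060, 0, 0, 0], [0.01, 0, -0.0054, -0.0071, 0, 0, 0], [0.01, 0, -0.0059, -0.0083, 0, 0, 0], 
->4.820
[0.01, 0, -0.0002, -0.0004, 0, 0, 0], [0.01, 0, -0.0004, -0.0009, 0, 0, 0], [0.01, 0, -0.0006, -0.0013, 0, 0, 0], [0.01, 0, -0.0008, -0.0018, 0, 0, 0], [0.01, 0, -0.0010, -0.0022, 0, 0, 0], [0.01, 0, -0.0012, -0.0027, 0, 0, 0], [0.01, 0, -0.0014, -0.0031, 0, 0, 0], [0.01, 0, -0.0015, -0.0036, 0, 0, 0], 
->4.760
[0.01, 0, -0.0002, -0.0005, 0, 0, 0], [0.01, 0, -0.0004, -0.0009, 0, 0, 0], [0.01, 0, -0.0005, -0.0014, 0, 0, 0], [0.01, 0, -0.0007, -0.0018, 0, 0, 0], [0.01, 0, -0.0009, -0.0023, 0, 0, 0], [0.01, 0, -0.0010, -0.0027, 0, 0, 0], [0.0
[... 1888 characters left out ...]
, -0.0034, 0, 0, 0], [0.01, 0, 0.0000, -0.0039, 0, 0, 0], 
->4.340
[0.01, 0, 0.0000, -0.0005, 0, 0, 0], [0.01, 0, 0.0000, -0.0010, 0, 0, 0], [0.01, 0, 0.0001, -0.0015, 0, 0, 0], [0.01, 0, 0.0001, -0.0019, 0, 0, 0], [0.01, 0, 0.0001, -0.0024, 0, 0, 0], [0.01, 0, 0.0002, -0.0029, 0, 0, 0], [0.01, 0, 0.0002, -0.0034, 0, 0, 0], [0.01, 0, 0.0003, -0.0039, 0, 0, 0], 
->4.280
[0.01, 0, 0.0001, -0.0005, 0, 0, 0], [0.01, 0, 0.0001, -0.0010, 0, 0, 0], [0.01, 0, 0.0002, -0.0014, 0, 0, 0], [0.01, 0, 0.0002, -0.0019, 0, 0, 0], [0.01, 0, 0.0003, -0.0024, 0, 0, 0], [0.01, 0, 0.0004, -0.0029, 0, 0, 0], [0.01, 0, 0.0004, -0.0034, 0, 0, 0], [0.01, 0, 0.0005, -0.0039, 0, 0, 0], 
cmd [510.506124     5.19694934]
```

Call:
{"method": "play_rows", "body": {"motion": [[0.01, 0, -0.0016, -0.0005, 0, 0, 0], [0.01, 0, -0.0023, -0.0016, 0, 0, 0], [0.01, 0, -0.0029, -0.0026, 0, 0, 0], [0.01, 0, -0.0036, -0.0037, 0, 0, 0], [0.01, 0, -0.0042, -0.0049, 0, 0, 0], [0.01, 0, -0.0048, -0.006, 0, 0, 0], [0.01, 0, -0.0054, -0.0071, 0, 0, 0], [0.01, 0, -0.0059, -0.0083, 0, 0, 0]], "newtons": 90}}

```text
time: 16.6
tcp_pos: [547.7, -0.2, 115.6]
ee_rot: [0.096, 0.7, -0.096, 0.701]
wrist_force: [1.1, 0.6, 4.9]
width: 0.229
```

Call:
{"method": "play_rows", "body": {"motion": [[0.01, 0, -0.0002, -0.0004, 0, 0, 0], [0.01, 0, -0.0004, -0.0009, 0, 0, 0], [0.01, 0, -0.0006, -0.0013, 0, 0, 0], [0.01, 0, -0.0008, -0.0018, 0, 0, 0], [0.01, 0, -0.001, -0.0022, 0, 0, 0], [0.01, 0, -0.0012, -0.0027, 0, 0, 0], [0.01, 0, -0.0014, -0.0031, 0, 0, 0], [0.01, 0, -0.0015, -0.0036, 0, 0, 0]]}}

```text
time: 17.6
tcp_pos: [544.1, -0.6, 115.6]
ee_rot: [0.096, 0.7, -0.096, 0.701]
wrist_force: [3.1, 2.4, 5.9]
width: 0.228
```

Call:
{"method": "play_rows", "body": {"motion": [[0.01, 0, -0.0002, -0.0005, 0, 0, 0], [0.01, 0, -0.0004, -0.0009, 0, 0, 0], [0.01, 0, -0.0005, -0.0014, 0, 0, 0], [0.01, 0, -0.0007, -0.0018, 0, 0, 0], [0.01, 0, -0.0009, -0.0023, 0, 0, 0], [0.01, 0, -0.001, -0.0027, 0, 0, 0], [0.01, 0, -0.0012, -0.0032, 0, 0, 0], [0.01, 0, -0.0013, -0.0037, 0, 0, 0]]}}

```text
time: 18.6
tcp_pos: [541.3, -0.9, 115.7]
ee_rot: [0.096, 0.699, -0.096, 0.702]
wrist_force: [6.9, 2.4, 1.5]
width: 0.228
```

Call:
{"method": "play_rows", "body": {"motion": [[0.01, 0, -0.0002, -0.0005, 0, 0, 0], [0.01, 0, -0.0003, -0.0009, 0, 0, 0], [0.01, 0, -0.0004, -0.0014, 0, 0, 0], [0.01, 0, -0.0006, -0.0019, 0, 0, 0], [0.01, 0, -0.0007, -0.0023, 0, 0, 0], [0.01, 0, -0.0008, -0.0028, 0, 0, 0], [0.01, 0, -0.001, -0.0033, 0, 0, 0], [0.01, 0, -0.0011, -0.0037, 0, 0, 0]]}}

```text
time: 19.6
tcp_pos: [538.5, -1.0, 115.7]
ee_rot: [0.096, 0.699, -0.095, 0.703]
wrist_force: [10.7, 3.4, -1.3]
width: 0.228
```

Call:
{"method": "play_rows", "body": {"motion": [[0.01, 0, -0.0001, -0.0005, 0, 0, 0], [0.01, 0, -0.0002, -0.0009, 0, 0, 0], [0.01, 0, -0.0004, -0.0014, 0, 0, 0], [0.01, 0, -0.0005, -0.0019, 0, 0, 0], [0.01, 0, -0.0006, -0.0024, 0, 0, 0], [0.01, 0, -0.0007, -0.0028, 0, 0, 0], [0.01, 0, -0.0008, -0.0033, 0, 0, 0], [0.01, 0, -0.0009, -0.0038, 0, 0, 0]]}}

```text
time: 20.6
tcp_pos: [534.9, -0.9, 115.7]
ee_rot: [0.096, 0.698, -0.095, 0.703]
wrist_force: [12.9, 2.1, -3.2]
width: 0.231
```

Call:
{"method": "play_rows", "body": {"motion": [[0.01, 0, -0.0001, -0.0005, 0, 0, 0], [0.01, 0, -0.0002, -0.001, 0, 0, 0], [0.01, 0, -0.0003, -0.0014, 0, 0, 0], [0.01, 0, -0.0004, -0.0019, 0, 0, 0], [0.01, 0, -0.0004, -0.0024, 0, 0, 0], [0.01, 0, -0.0005, -0.0029, 0, 0, 0], [0.01, 0, -0.0006, -0.0034, 0, 0, 0], [0.01, 0, -0.0006, -0.0038, 0, 0, 0]]}}

```text
time: 21.6
tcp_pos: [531.1, -0.6, 115.7]
ee_rot: [0.096, 0.698, -0.096, 0.703]
wrist_force: [12.2, 1.7, -3.3]
width: 0.23
```

Call:
{"method": "play_rows", "body": {"motion": [[0.01, 0, -0.0001, -0.0005, 0, 0, 0], [0.01, 0, -0.0001, -0.001, 0, 0, 0], [0.01, 0, -0.0002, -0.0014, 0, 0, 0], [0.01, 0, -0.0002, -0.0019, 0, 0, 0], [0.01, 0, -0.0003, -0.0024, 0, 0, 0], [0.01, 0, -0.0003, -0.0029, 0, 0, 0], [0.01, 0, -0.0004, -0.0034, 0, 0, 0], [0.01, 0, -0.0004, -0.0039, 0, 0, 0]]}}

```text
time: 22.6
tcp_pos: [527.1, -0.1, 115.7]
ee_rot: [0.096, 0.698, -0.096, 0.703]
wrist_force: [13.0, 0.2, -2.8]
width: 0.228
```

Call:
{"method": "play_rows", "body": {"motion": [[0.01, 0, 0, -0.0005, 0, 0, 0], [0.01, 0, -0.0001, -0.001, 0, 0, 0], [0.01, 0, -0.0001, -0.0015, 0, 0, 0], [0.01, 0, -0.0001, -0.0019, 0, 0, 0], [0.01, 0, -0.0001, -0.0024, 0, 0, 0], [0.01, 0, -0.0002, -0.0029, 0, 0, 0], [0.01, 0, -0.0002, -0.0034, 0, 0, 0], [0.01, 0, -0.0002, -0.0039, 0, 0, 0]]}}

```text
time: 23.6
tcp_pos: [522.2, 0.9, 115.7]
ee_rot: [0.096, 0.699, -0.096, 0.702]
wrist_force: [7.2, 2.4, 1.9]
width: 0.229
```

Call:
{"method": "play_rows", "body": {"motion": [[0.01, 0, 0, -0.0005, 0, 0, 0], [0.01, 0, 0, -0.001, 0, 0, 0], [0.01, 0, 0, -0.0015, 0, 0, 0], [0.01, 0, 0, -0.0019, 0, 0, 0], [0.01, 0, 0, -0.0024, 0, 0, 0], [0.01, 0, 0, -0.0029, 0, 0, 0], [0.01, 0, 0, -0.0034, 0, 0, 0], [0.01, 0, 0, -0.0039, 0, 0, 0]]}}

```text
time: 24.6
tcp_pos: [517.4, 2.2, 115.6]
ee_rot: [0.096, 0.7, -0.096, 0.701]
wrist_force: [3.9, 3.4, 4.9]
width: 0.229
```

Call:
{"method": "play_rows", "body": {"motion": [[0.01, 0, 0, -0.0005, 0, 0, 0], [0.01, 0, 0, -0.001, 0, 0, 0], [0.01, 0, 0.0001, -0.0015, 0, 0, 0], [0.01, 0, 0.0001, -0.0019, 0, 0, 0], [0.01, 0, 0.0001, -0.0024, 0, 0, 0], [0.01, 0, 0.0002, -0.0029, 0, 0, 0], [0.01, 0, 0.0002, -0.0034, 0, 0, 0], [0.01, 0, 0.0003, -0.0039, 0, 0, 0]]}}

```text
time: 25.6
tcp_pos: [513.4, 3.7, 115.6]
ee_rot: [0.096, 0.7, -0.096, 0.701]
wrist_force: [2.2, 3.3, 6.1]
width: 0.222
```

```bash
python3 - <<'E'
from h import *
ce=np.array([537.67,64.06]);r=64.83;s=bot.state();print(s["time"],np.round(s["wrist_force"],1),np.round(s["tcp_pos"],1))
cmd=ce+r*np.array([np.cos(4.34),np.sin(4.34)])
scan(ce,r,cmd,[4.42+.06*i for i in range(9)])
E
```

```text
25.6 [2.2 3.3 6.1] [513.4   3.7 115.6]
->4.420
[0.01, 0, -0.0001, 0.0006, 0, 0, 0], [0.01, 0, -0.0001, 0.0013, 0, 0, 0], [0.01, 0, -0.0002, 0.0019, 0, 0, 0], [0.01, 0, -0.0002, 0.0026, 0, 0, 0], [0.01, 0, -0.0003, 0.0032, 0, 0, 0], [0.01, 0, -0.0003, 0.0039, 0, 0, 0], [0.01, 0, -0.0003, 0.0045, 0, 0, 0], [0.01, 0, -0.0003, 0.0052, 0, 0, 0], 
->4.480
[0.01, 0, -0.0000, 0.0005, 0, 0, 0], [0.01, 0, -0.0000, 0.0010, 0, 0, 0], [0.01, 0, -0.0000, 0.0015, 0, 0, 0], [0.01, 0, -0.0000, 0.0019, 0, 0, 0], [0.01, 0, -0.0000, 0.0024, 0, 0, 0], [0.01, 0, 0.0000, 0.0029, 0, 0, 0], [0.01, 0, 0.0000, 0.0034, 0, 0, 0], [0.01, 0, 0.0000, 0.0039, 0, 0, 0], 
->4.540
[0.01, 0, 0.0000, 0.0005, 0, 0, 0], [0.01, 0, 0.0000, 0.0010, 0, 0, 0], [0.01, 0, 0.0001, 0.0015, 0, 0, 0], [0.01, 0, 0.0001, 0.0019, 0, 0, 0], [0.01, 0, 0.0001, 0.0024, 0, 0, 0], [0.01, 0, 0.0002, 0.0029, 0, 0, 0], [0.01, 0, 0.0002, 0.0034, 0, 0, 0], [0.01, 0, 0.0003, 0.0039, 0, 0, 0], 
->4.600
[0.01, 0, 0.0000, 0.0005, 0, 0, 0], [0.01, 0, 0.0001, 0.0010, 0, 0, 0], [0.01, 0, 0.0002, 0.0015, 0, 0, 0], [0.01, 0, 0.0002, 0.0019, 0, 0, 0], [0.01
[... 960 characters left out ...]
.01, 0, 0.0010, 0.0032, 0, 0, 0], [0.01, 0, 0.0012, 0.0037, 0, 0, 0], 
->4.840
[0.01, 0, 0.0002, 0.0005, 0, 0, 0], [0.01, 0, 0.0003, 0.0009, 0, 0, 0], [0.01, 0, 0.0005, 0.0014, 0, 0, 0], [0.01, 0, 0.0007, 0.0018, 0, 0, 0], [0.01, 0, 0.0008, 0.0023, 0, 0, 0], [0.01, 0, 0.0010, 0.0027, 0, 0, 0], [0.01, 0, 0.0012, 0.0032, 0, 0, 0], [0.01, 0, 0.0014, 0.0036, 0, 0, 0], 
->4.900
[0.01, 0, 0.0002, 0.0004, 0, 0, 0], [0.01, 0, 0.0004, 0.0009, 0, 0, 0], [0.01, 0, 0.0006, 0.0013, 0, 0, 0], [0.01, 0, 0.0008, 0.0018, 0, 0, 0], [0.01, 0, 0.0010, 0.0022, 0, 0, 0], [0.01, 0, 0.0012, 0.0027, 0, 0, 0], [0.01, 0, 0.0014, 0.0031, 0, 0, 0], [0.01, 0, 0.0016, 0.0035, 0, 0, 0], 
cmd [5.49761597e+02 3.67597124e-01]
```

Call:
{"method": "play_rows", "body": {"motion": [[0.01, 0, -0.0001, 0.0006, 0, 0, 0], [0.01, 0, -0.0001, 0.0013, 0, 0, 0], [0.01, 0, -0.0002, 0.0019, 0, 0, 0], [0.01, 0, -0.0002, 0.0026, 0, 0, 0], [0.01, 0, -0.0003, 0.0032, 0, 0, 0], [0.01, 0, -0.0003, 0.0039, 0, 0, 0], [0.01, 0, -0.0003, 0.0045, 0, 0, 0], [0.01, 0, -0.0003, 0.0052, 0, 0, 0]]}}

```text
time: 26.6
tcp_pos: [516.7, 2.4, 115.6]
ee_rot: [0.096, 0.701, -0.096, 0.7]
wrist_force: [-3.5, 7.1, 11.8]
width: 0.23
```

Call:
{"method": "play_rows", "body": {"motion": [[0.01, 0, 0, 0.0005, 0, 0, 0], [0.01, 0, 0, 0.001, 0, 0, 0], [0.01, 0, 0, 0.0015, 0, 0, 0], [0.01, 0, 0, 0.0019, 0, 0, 0], [0.01, 0, 0, 0.0024, 0, 0, 0], [0.01, 0, 0, 0.0029, 0, 0, 0], [0.01, 0, 0, 0.0034, 0, 0, 0], [0.01, 0, 0, 0.0039, 0, 0, 0]]}}

```text
time: 27.6
tcp_pos: [519.3, 1.6, 115.5]
ee_rot: [0.096, 0.702, -0.096, 0.699]
wrist_force: [-6.4, 7.2, 15.2]
width: 0.232
```

Call:
{"method": "play_rows", "body": {"motion": [[0.01, 0, 0, 0.0005, 0, 0, 0], [0.01, 0, 0, 0.001, 0, 0, 0], [0.01, 0, 0.0001, 0.0015, 0, 0, 0], [0.01, 0, 0.0001, 0.0019, 0, 0, 0], [0.01, 0, 0.0001, 0.0024, 0, 0, 0], [0.01, 0, 0.0002, 0.0029, 0, 0, 0], [0.01, 0, 0.0002, 0.0034, 0, 0, 0], [0.01, 0, 0.0003, 0.0039, 0, 0, 0]]}}

```text
time: 28.6
tcp_pos: [522.2, 0.8, 115.5]
ee_rot: [0.096, 0.703, -0.096, 0.698]
wrist_force: [-9.5, 7.0, 19.5]
width: 0.227
```

Call:
{"method": "play_rows", "body": {"motion": [[0.01, 0, 0, 0.0005, 0, 0, 0], [0.01, 0, 0.0001, 0.001, 0, 0, 0], [0.01, 0, 0.0002, 0.0015, 0, 0, 0], [0.01, 0, 0.0002, 0.0019, 0, 0, 0], [0.01, 0, 0.0003, 0.0024, 0, 0, 0], [0.01, 0, 0.0004, 0.0029, 0, 0, 0], [0.01, 0, 0.0004, 0.0034, 0, 0, 0], [0.01, 0, 0.0005, 0.0039, 0, 0, 0]]}}

```text
time: 29.6
tcp_pos: [525.4, 0.2, 115.5]
ee_rot: [0.096, 0.703, -0.096, 0.698]
wrist_force: [-10.8, 5.9, 21.6]
width: 0.227
```

Call:
{"method": "play_rows", "body": {"motion": [[0.01, 0, 0.0001, 0.0005, 0, 0, 0], [0.01, 0, 0.0002, 0.001, 0, 0, 0], [0.01, 0, 0.0002, 0.0014, 0, 0, 0], [0.01, 0, 0.0003, 0.0019, 0, 0, 0], [0.01, 0, 0.0004, 0.0024, 0, 0, 0], [0.01, 0, 0.0005, 0.0029, 0, 0, 0], [0.01, 0, 0.0006, 0.0033, 0, 0, 0], [0.01, 0, 0.0007, 0.0038, 0, 0, 0]]}}

```text
time: 30.6
tcp_pos: [529.5, -0.5, 115.5]
ee_rot: [0.096, 0.703, -0.096, 0.698]
wrist_force: [-10.2, 4.6, 20.2]
width: 0.229
```

Call:
{"method": "play_rows", "body": {"motion": [[0.01, 0, 0.0001, 0.0005, 0, 0, 0], [0.01, 0, 0.0002, 0.0009, 0, 0, 0], [0.01, 0, 0.0003, 0.0014, 0, 0, 0], [0.01, 0, 0.0004, 0.0019, 0, 0, 0], [0.01, 0, 0.0006, 0.0024, 0, 0, 0], [0.01, 0, 0.0007, 0.0028, 0, 0, 0], [0.01, 0, 0.0008, 0.0033, 0, 0, 0], [0.01, 0, 0.001, 0.0038, 0, 0, 0]]}}

```text
time: 31.6
tcp_pos: [534.5, -0.9, 115.5]
ee_rot: [0.096, 0.702, -0.096, 0.699]
wrist_force: [-6.1, 3.2, 15.1]
width: 0.229
```

Call:
{"method": "play_rows", "body": {"motion": [[0.01, 0, 0.0001, 0.0005, 0, 0, 0], [0.01, 0, 0.0003, 0.0009, 0, 0, 0], [0.01, 0, 0.0004, 0.0014, 0, 0, 0], [0.01, 0, 0.0006, 0.0019, 0, 0, 0], [0.01, 0, 0.0007, 0.0023, 0, 0, 0], [0.01, 0, 0.0009, 0.0028, 0, 0, 0], [0.01, 0, 0.001, 0.0032, 0, 0, 0], [0.01, 0, 0.0012, 0.0037, 0, 0, 0]]}}

```text
time: 32.6
tcp_pos: [539.2, -0.9, 115.6]
ee_rot: [0.096, 0.702, -0.096, 0.699]
wrist_force: [-5.0, 2.2, 14.1]
width: 0.23
```

Call:
{"method": "play_rows", "body": {"motion": [[0.01, 0, 0.0002, 0.0005, 0, 0, 0], [0.01, 0, 0.0003, 0.0009, 0, 0, 0], [0.01, 0, 0.0005, 0.0014, 0, 0, 0], [0.01, 0, 0.0007, 0.0018, 0, 0, 0], [0.01, 0, 0.0008, 0.0023, 0, 0, 0], [0.01, 0, 0.001, 0.0027, 0, 0, 0], [0.01, 0, 0.0012, 0.0032, 0, 0, 0], [0.01, 0, 0.0014, 0.0036, 0, 0, 0]]}}

```text
time: 33.6
tcp_pos: [543.8, -0.7, 115.6]
ee_rot: [0.096, 0.701, -0.096, 0.7]
wrist_force: [-2.1, 0.9, 11.1]
width: 0.23
```

```bash
python3 - <<'E'
from h import *
from scipy.optimize import minimize
from scipy.interpolate import PchipInterpolator as I
ce=np.array([537.67,64.06]);r=64.83
cw=np.array([[547.7,-.2,1.1,.6],[544.1,-.6,3.1,2.4],[541.3,-.9,6.9,2.4],[538.5,-1,10.7,3.4],[534.9,-.9,12.9,2.1],[531.1,-.6,12.2,1.7],[527.1,-.1,13,.2],[522.2,.9,7.2,2.4],[517.4,2.2,3.9,3.4],[513.4,3.7,2.2,3.3]])
cc=np.array([[516.7,2.4,-3.5,7.1],[519.3,1.6,-6.4,7.2],[522.2,.8,-9.5,7],[525.4,.2,-10.8,5.9],[529.5,-.5,-10.2,4.6],[534.5,-.9,-6.1,3.2],[539.2,-.9,-5,2.2],[543.8,-.7,-2.1,.9]])
def af(P):
    a=np.arctan2(P[:,1]-ce[1],P[:,0]-ce[0])%(2*np.pi);return a,-np.sin(a)*P[:,2]+np.cos(a)*P[:,3]
a1,f1=af(cw);a2,f2=af(cc);print(np.round(a1,3),np.round(f1,1));print(np.round(a2,3),np.round(f2,1))
g=I(a1[::-1],f1[::-1])
def cost(x): return np.mean((x[1]*g(np.clip(2*x[0]-a2,4.33,4.867))+x[2]+f2)**2)
for x0 in((4.55,.8,0),(4.62,.8,0)):
    q=minimize(cost,x0,method="Nelder-Mead");print(q.x,q.fun)
print(sum(a1*(f1-.8))/sum(f1-.8))
cmd=ce+r*np.array([np.cos(4.84),np.sin(4.84)])
scan(ce,r,cmd,[4.552])
E
```

```text
[4.867 4.812 4.768 4.725 4.67  4.611 4.549 4.472 4.396 4.33 ] [ 1.2  3.3  7.  10.7 12.8 12.  12.8  6.4  2.6  0.8]
[4.385 4.426 4.473 4.523 4.587 4.664 4.736 4.807] [ -5.6  -8.2 -10.9 -11.7 -10.7  -6.2  -4.9  -2. ]
[ 4.58063480e+00  8.70992197e-01 -4.92679639e-05] 0.8068537991160842
[4.57985742 0.77465446 0.98400192] 0.6366774501254825
4.635300997457268
->4.552
[0.01, 0, -0.0009, -0.0022, 0, 0, 0], [0.01, 0, -0.0017, -0.0044, 0, 0, 0], [0.01, 0, -0.0024, -0.0066, 0, 0, 0], [0.01, 0, -0.0030, -0.0088, 0, 0, 0], [0.01, 0, -0.0035, -0.0111, 0, 0, 0], [0.01, 0, -0.0040, -0.0134, 0, 0, 0], [0.01, 0, -0.0044, -0.0157, 0, 0, 0], [0.01, 0, -0.0047, -0.0180, 0, 0, 0], 
cmd [5.27316506e+02 6.20776831e-02]
```

Call:
{"method": "play_rows", "body": {"motion": [[0.01, 0, -0.0009, -0.0022, 0, 0, 0], [0.01, 0, -0.0017, -0.0044, 0, 0, 0], [0.01, 0, -0.0024, -0.0066, 0, 0, 0], [0.01, 0, -0.003, -0.0088, 0, 0, 0], [0.01, 0, -0.0035, -0.0111, 0, 0, 0], [0.01, 0, -0.004, -0.0134, 0, 0, 0], [0.01, 0, -0.0044, -0.0157, 0, 0, 0], [0.01, 0, -0.0047, -0.018, 0, 0, 0]]}}

```text
time: 34.6
tcp_pos: [529.3, -0.4, 115.7]
ee_rot: [0.096, 0.698, -0.096, 0.703]
wrist_force: [11.1, 0.7, -3.2]
width: 0.227
```

Call:
{"method": "play_rows", "body": {"motion": [[0.01, 0, 0, 0.0005, 0, 0, 0], [0.01, 0, 0.0001, 0.001, 0, 0, 0], [0.01, 0, 0.0001, 0.0015, 0, 0, 0], [0.01, 0, 0.0001, 0.002, 0, 0, 0], [0.01, 0, 0.0001, 0.002, 0, 0, 0], [0.01, 0, 0.0001, 0.002, 0, 0, 0], [0.01, 0, 0.0001, 0.002, 0, 0, 0], [0.01, 0, 0.0001, 0.002, 0, 0, 0]]}}

```text
time: 35.6
tcp_pos: [527.8, -0.3, 115.6]
ee_rot: [0.096, 0.701, -0.096, 0.7]
wrist_force: [0.9, 4.9, 8.7]
width: 0.23
```

Call:
{"method": "play_rows", "body": {"motion": [[0.01, 0, 0.0001, 0.0012, 0, 0, 0], [0.01, 0, 0.0002, 0.0024, 0, 0, 0], [0.01, 0, 0.0003, 0.0034, 0, 0, 0], [0.01, 0, 0.0004, 0.0044, 0, 0, 0], [0.01, 0, 0.0004, 0.0044, 0, 0, 0], [0.01, 0, 0.0004, 0.0044, 0, 0, 0], [0.01, 0, 0.0004, 0.0044, 0, 0, 0], [0.01, 0, 0.0004, 0.0044, 0, 0, 0]]}}

```text
time: 36.6
tcp_pos: [528.9, -0.5, 115.5]
ee_rot: [0.096, 0.703, -0.096, 0.698]
wrist_force: [-9.2, 7.0, 21.1]
width: 0.227
```

The TCP angle is 4.577, against a target of 4.58. I'll relieve the load, open and rise.

Call:
{"method": "play_rows", "body": {"motion": [[0.01, 0, 0, -0.001, 0, 0, 0], [0.01, 0, 0, -0.002, 0, 0, 0], [0.01, 0, 0, -0.003, 0, 0, 0], [0.01, 0, 0, -0.003, 0, 0, 0], [0.01, 0, 0, -0.003, 0, 0, 0], [0.01, 0, 0, -0.003, 0, 0, 0], [0.01, 0, 0, -0.003, 0, 0, 0], [0.01, 0, 0, -0.003, 0, 0, 0]]}}

```text
time: 37.6
tcp_pos: [528.6, -0.4, 115.6]
ee_rot: [0.096, 0.701, -0.096, 0.7]
wrist_force: [-2.9, 4.8, 10.8]
width: 0.227
```

Call:
{"method": "play_rows", "body": {"motion": [[0.05, 0, 0, 0, 0, 0, 0], [0.05, 0, 0, 0, 0, 0, 0], [0.05, 0, 0, 0, 0, 0, 0], [0.05, -0.02, 0, 0, 0, 0, 0], [0.05, -0.05, 0, 0, 0, 0, 0], [0.05, -0.085, 0, 0, 0, 0, 0], [0.05, -0.12, 0, 0, 0, 0, 0], [0.05, -0.12, 0, 0, 0, 0, 0]]}}

```text
time: 38.6
tcp_pos: [531.2, -0.9, 237.8]
ee_rot: [0.096, 0.699, -0.096, 0.702]
wrist_force: [-0.2, -0.4, -1.2]
width: 0.586
```

```bash
python3 - <<'E'
from h import *
s=bot.state();print(s["time"],np.round(s["tcp_pos"],1),np.round(s["wrist_force"],1),np.round(R.from_quat(s["ee_rot"]).as_matrix(),3).tolist())
im=[]
for n in("top","wrist"):
    c=bot.read_camera(n);print(n)
    im.append(cv2.cvtColor(c["pixels"],cv2.COLOR_RGB2BGR))
    for t,z in(("crank_grip",128),("marker_top",140),("wheel",85),("head",12)):
        for m in bot.mark_of(n,t)[:2]: print(t,round(m["confidence"],2),np.round(m["pixel"],1),np.round(at_z(c,m["pixel"],z),1))
a=cv2.resize(im[0][90:250,150:330],None,fx=2.4,fy=2.4);b=im[1][:, 60:460]
cv2.imwrite("pics/e.png",np.hstack([a,cv2.resize(b,None,fx=.9,fy=1)[:384]]) if a.shape[0]==384 else b)
E
```

```text
38.6 [531.2  -0.9 237.8] [-0.2 -0.4 -1.2] [[0.005, 0.269, 0.963], [-0.0, 0.963, -0.269], [-1.0, 0.001, 0.005]]
top
wheel 0.82 [234.4 173.3] [539.7  62.6  85. ]
wrist
crank_grip 0.98 [263.5 193.2] [5.308e+02 4.000e-01 1.280e+02]
marker_top 0.5 [328.2 310.9] [643.3  26.1 140. ]
wheel 0.84 [334.3 168. ] [539.3  64.1  85. ]
head 0.58 [304.7 240.5] [641.2  22.   12. ]
```

View pics/e.png

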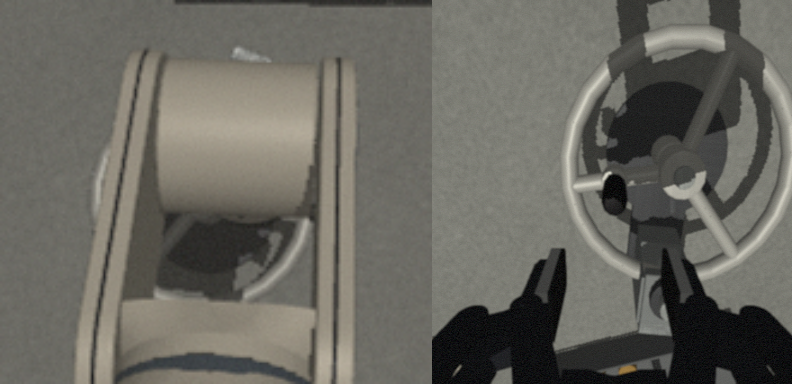

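The wrist picture shows the wheel released, with the crank at about (530.8, 0.4), angle ~4.58 about the hub. The plunger is partly hidden behind the right finger. I'll compute the marker position from the earlier clear top crop (plunger at (250.3,127.3)).

```bash
python3 - <<'E'
from h import *
c=bot.read_camera("top");p=at_z(c,(250.2,127.2),140);print(p)
m=np.array([643.5,26.5]);d=m-np.array([531.2,-.9]);print(d@[.267,.964],d@[.964,-.267])
E
```

```text
[644.36636107  22.84282057 140.        ]
56.397699999999986 100.94139999999996
```

Call:
{"method": "play_rows", "body": {"motion": [[0, 0, 0.014, 0.025, 0, 0, 0], [0, 0, 0.028, 0.05, 0, 0, 0], [0, 0, 0.042, 0.075, 0, 0, 0], [0, 0, 0.056, 0.1, 0, 0, 0], [0, 0, 0.056, 0.1, 0, 0, 0], [0, 0, 0.056, 0.1, 0, 0, 0], [0, 0, 0.056, 0.1, 0, 0, 0], [0, 0, 0.056, 0.1, 0, 0, 0]], "newtons": 40}}

```text
time: 40.15
tcp_pos: [640.4, 26.2, 235.5]
ee_rot: [0.096, 0.701, -0.096, 0.701]
wrist_force: [0.2, 0.8, -0.4]
width: 0.001
```

```bash
python3 - <<'E'
from h import *
s=bot.state();print(s["time"],np.round(s["tcp_pos"],1),s["width"])
c=bot.read_camera("wrist");n="wrist"
for t,z in(("crank_grip",128),("marker_top",140),("wheel",85),("head",12)):
    for m in bot.mark_of(n,t)[:2]: print(t,round(m["confidence"],2),np.round(m["pixel"],1),np.round(at_z(c,m["pixel"],z),1))
cv2.imwrite("pics/f.png",cv2.cvtColor(c["pixels"],cv2.COLOR_RGB2BGR))
E
```

```text
40.15 [640.4  26.2 235.5] 0.000641522656516732
crank_grip 0.97 [182.1  52.9] [529.7   0.6 128. ]
crank_grip 0.5 [259.  158.9] [615.8  31.3 128. ]
marker_top 0.72 [261.  196.3] [641.3  25.8 140. ]
wheel 0.72 [272.7  46.5] [539.7  63.9  85. ]
head 0.78 [261.7 156.4] [640.2  26.7  12. ]
```

View pics/f.png

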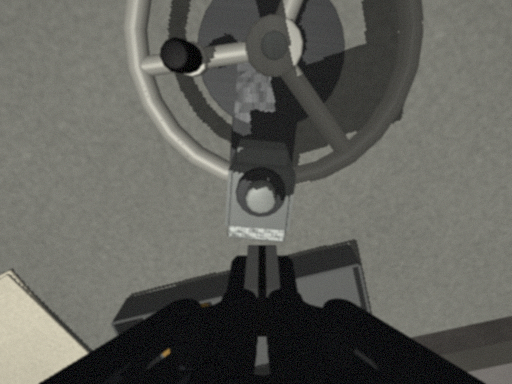

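The picture shows the plunger at (262,198) and the crank at (182,55). The plunger is at about (642.3, 25.5), 110 mm from the axis, as it should be. I'll descend to just above it.

Call:
{"method": "play_rows", "body": {"motion": [[0, 0.025, 0, 0.002, 0, 0, 0], [0, 0.05, 0, 0.002, 0, 0, 0], [0, 0.07, 0, 0.002, 0, 0, 0], [0, 0.085, 0, 0.002, 0, 0, 0], [0, 0.09, 0, 0.002, 0, 0, 0], [0, 0.09, 0, 0.002, 0, 0, 0], [0, 0.09, 0, 0.002, 0, 0, 0], [0, 0.09, 0, 0.002, 0, 0, 0]]}}

```text
time: 41.4
tcp_pos: [643.3, 25.9, 146.1]
ee_rot: [0.096, 0.7, -0.096, 0.701]
wrist_force: [0.1, -1.2, -0.4]
width: 0.002
```

Call:
{"method": "play_rows", "body": {"motion": [[0, 0.002, 0, -0.001, 0, 0, 0], [0, 0.004, 0, -0.001, 0, 0, 0], [0, 0.006, 0, -0.001, 0, 0, 0], [0, 0.0075, 0, -0.001, 0, 0, 0], [0, 0.009, 0, -0.001, 0, 0, 0], [0, 0.0105, 0, -0.001, 0, 0, 0], [0, 0.012, 0, -0.001, 0, 0, 0], [0, 0.012, 0, -0.001, 0, 0, 0]]}}

```text
time: 42.4
tcp_pos: [641.9, 26.1, 133.4]
ee_rot: [0.096, 0.701, -0.096, 0.701]
wrist_force: [-1.7, -1.0, 4.9]
width: 0.0
```

Call:
{"method": "play_rows", "body": {"motion": [[0, 0.0005, 0, 0, 0, 0, 0], [0, 0.001, 0, 0, 0, 0, 0], [0, 0.0015, 0, 0, 0, 0, 0], [0, 0.002, 0, 0, 0, 0, 0], [0, 0.0025, 0, 0, 0, 0, 0], [0, 0.003, 0, 0, 0, 0, 0], [0, 0.003, 0, 0, 0, 0, 0], [0, 0.003, 0, 0, 0, 0, 0]]}}

```text
time: 43.4
tcp_pos: [642.0, 26.1, 132.0]
ee_rot: [0.096, 0.7, -0.096, 0.701]
wrist_force: [-6.4, -0.2, 15.7]
width: -0.0
```

Bottomed at 132.0 mm with 15.7 N, so it is fully in. I'll retract and check.

Call:
{"method": "play_rows", "body": {"motion": [[0, -0.005, 0, 0, 0, 0, 0], [0, -0.012, 0, 0, 0, 0, 0], [0, -0.03, 0, 0, 0, 0, 0], [0, -0.055, 0, 0, 0, 0, 0], [0, -0.08, 0, 0, 0, 0, 0], [0, -0.105, 0, 0, 0, 0, 0], [0, -0.105, 0, 0, 0, 0, 0], [0, -0.105, 0, 0, 0, 0, 0]]}}

```text
time: 44.4
tcp_pos: [641.5, 26.1, 234.8]
ee_rot: [0.096, 0.701, -0.096, 0.7]
wrist_force: [0.3, -0.3, -1.1]
width: -0.003
```

```bash
python3 - <<'E'
from h import *
s=bot.state();print(s["time"],np.round(s["tcp_pos"],1),np.round(s["wrist_force"],1))
c=bot.read_camera("wrist");n="wrist"
for t,z in(("crank_grip",128),("marker_top",140),("wheel",85)):
    for m in bot.mark_of(n,t)[:1]: print(t,round(m["confidence"],2),np.round(m["pixel"],1),np.round(at_z(c,m["pixel"],z),1))
c=bot.read_camera("top")
for t in("gauge","carton","fitting"):
    for m in bot.mark_of("top",t)[:1]: print(t,np.round(m["pixel"],1),np.round(at_z(c,m["pixel"],0),1))
E
```

```text
44.4 [641.5  26.1 234.8] [ 0.3 -0.3 -1.1]
crank_grip 0.73 [185.1  52.5] [531.1   2.6 128. ]
marker_top 0.9 [261.7 197.2] [642.9  26.  140. ]
wheel 0.69 [270.2  42.1] [537.1  62.7  85. ]
gauge [123.2 209.4] [443.9 369.6   0. ]
carton [410.4 161.5] [ 589.5 -403.4    0. ]
fitting [376.3 256.7] [ 333.  -312.9    0. ]
```

```bash
python3 -c "
from rig import bot
print(bot.close_job())"
```

```text
the job is handed in; nothing more can be done
None
```

The wheel is standing at the middle of its tight spot, the rim is marked there, and the job was handed in at about 44.5 s.

**Finding the tight spot:** I turned the wheel by its crank and felt the tight zone slowly from both sides. The drag peaked at a crank angle of about 4.64 rad going clockwise and 4.52 rad going counter-clockwise. Mirroring the two scans put the middle at 4.58 rad. I set the wheel at 4.577 by the tool reading, and it read about 4.575 once I eased the load off before letting go.

**Marking:** I pressed the plunger once, only there. The tool stopped at 132.0 mm, the full 8 mm of travel, at 15.7 N, and I then let go and lifted clear.

**Last checks:**
- **Robot:** it stands about 95 mm above the plunger and the wrist force reads about zero.
- **Wheel:** the crank shows at the same place as before the press, within about 2 mm of detection scatter.
- **Gauge, carton and fitting:** they read within about 3 to 7 mm of where they started. That matches the detection noise, and nothing went near them.

**What did not go cleanly:**
- My first move was written in the wrong unit. The arm ended the call back at its start without touching anything.
- The peak drag I measured was 12 to 13 N, below the 15 to 20 N stated. The two scans differed in level (12.8 N against 11.7 N) but agreed on the middle.

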